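# Pack two test tiles in the tile case and shut it

## Task

Take the two rectangular test tiles from the drying rack and stand each in its own slot of the wooden tile case, the long one in the long rear slot and the short one in the short front slot: tilt it in foot first beneath the steel keepers, then straighten it, so that it stands upright, centred along its slot and fully down. With both tiles home, push the open lid fully shut. Leave the arched tile in the rack and everything else on the table where it is.

Things in the scene. Friction and masses are not known exactly. Their poses are not given: they have to be found in the camera images.
- tile_long: Fired clay, pale buff, 10 mm thick, flat foot. Origin: centre of its foot; x is the normal of its large faces, y along its length, z up. Long rectangular test tile, 132 mm long, 90 mm high, about 0.22 kg. Starts standing upright in one of the three slots of the rack, foot 10 mm above the table.
- tile_short: Fired clay, pale buff, 10 mm thick, flat foot. Origin: centre of its foot; x is the normal of its large faces, y along its length, z up. Short rectangular test tile, 94 mm long, 90 mm high, about 0.16 kg. Starts standing upright in another slot of the rack, foot 10 mm above the table.
- rack: Fixed wooden drying rack, 150 x 140 mm; its three slots hold the two rectangular tiles and an arched one in any order. Origin: centre of its underside; slots run along y at x = -55, 0, 55 mm, 13 mm wide, floor 10 mm above the table, ribs 8 mm thick up to 35 mm above the table. 45 mm free between neighbouring tiles.
- case: Fixed wooden tile case, 160 x 160 mm, on the left. Origin: centre of its underside; x to its back (away from the robot), y to its hinged end. Floor 10 mm thick. End walls (y = +-70 to +-80 mm) rise to the rim, 112 mm above the table; front and back walls (x = +-72 to +-80) only to 35 mm. Two slots run along y: the long one at the back, the short one 60 mm in front of it.
- slot_long (a point): Middle of the rear slot's floor, 10 mm above the table; axes as the case's. Channel 140 mm long, 15 mm wide (x = +-7.5 mm) between a rail in front (7 mm high, 8 mm thick, full length) and two posts behind (front faces at x = +7.5, 8 mm thick, 99 mm high with keeper). Posts stand only at the ends: |y| < 52 mm is free for fingers. Load this slot first: with the front tile in, there is little room to lean this one.
- slot_short (a point): Middle of the front slot's floor, 10 mm above the table; axes as the case's. Channel 102 mm long between end stops 25 mm high, 15 mm wide (x = +-7.5 mm), between a rail in front (7 mm high, 8 mm thick) and two posts behind (front faces at x = +7.5, 8 mm thick, 99 mm high with keeper) at the ends only: |y| < 33 mm is free for fingers.
- keeper_long (a point): Front edge, top face, of the rear slot's right-hand (-y) steel keeper. A keeper on each post, 94 to 99 mm above the slot floor, juts 24 mm forward of the post over the tile's upper corners, so no tile goes straight down: lean its top 15 to 22 degrees to the front (case -x), slide it along its own plane, foot into the channel, down to the floor, then straighten it under the keepers.
- keeper_short (a point): The same for the front slot: front edge, top face, of its right-hand (-y) keeper. Same heights above the slot floor, same 24 mm overhang, same way in: top leaning 15 to 22 degrees to the front.
- lid (a joint): Lid angle in rad: 0 is shut on the rim; starts open at 1.6 to 1.85 (upright, leaning a little outwards), stop at 1.9. A plain wooden board 160 x 160 x 8 mm, 0.15 kg, no handle, hinged along the case's x at its +y end. The hinge is stiff: the lid stays where it is left and must be pushed all the way, with about 1 to 3 N at its free edge.
- lid_hinge (a point): Middle of the hinge line, 112.5 mm above the table at the case's y = 80 mm, in the plane of the lid's underside. Its x stays the case's x; its axes turn with the lid: the board runs from here 160 mm along its own -y, own z is the outward normal (up when shut). At angle a the free edge lies 160 cos(a) mm towards the case's -y and 160 sin(a) mm up from here.
- lid_edge (a point): Middle of the lid's free edge, at its outer face (160 mm from the hinge, 8 mm out from the underside plane).
- tile_arched: Fired clay, pale buff, 10 mm thick, flat foot. Origin: centre of its foot; x is the normal of its large faces, y along its length, z up. Arched test tile: flat foot, 100 mm long, half-round top, 105 mm high. 0.18 kg. Stands in the third slot of the rack and must stay there.
- glaze_jar: Bystander: lidded jar, 52 mm across, 100 mm high, somewhere between rack and case. Origin under its centre.
- clay_knife: Bystander: wooden modelling knife lying flat, 140 mm long, 16 mm wide, 10 mm high, between rack and case. Origin at its middle, on the table; x along it.
- rolling_pin: Bystander: wooden rolling pin lying across the far side, 320 mm long, 50 mm across. Origin under its middle; y along it.
- bowl: Bystander: white bowl, 110 mm across, 50 mm high, at the right. Origin under its centre.
- tool_crock: Bystander: green tool pot, 72 mm across, 95 mm high, its wooden tools reach up to 135 mm; far left. Origin under its centre.
- slip_bottle: Bystander: white bottle, 60 mm across, 150 mm high, at the right. Origin under its centre.
- coil_pot: Bystander: small clay pot built of coils, 90 mm across, 80 mm high, at the left. Origin under its centre.
Mind the look-alikes: they are no part of the job. Leave any red look-alike of the tile_long alone. What is shaped like the tile_short but pink is not meant.

How it is judged:
By the outcome, as a careful person would: the job done as asked, in the order asked, and still so for the second after the job is handed in, with the robot touching nothing.
It also fails if it takes over 70 s, if anything falls off the work surface, if the arm or the gripper's body presses on something with over 40 N, if the wrist force passes 120 N, or if a joint passes its speed limit or range.

## Robot

A 6-joint arm with a two-finger parallel gripper is mounted at the origin on the work surface. World frame = base frame: x ahead of the robot, y to its left, z up, the work surface at z = 0. Lengths are in m, angles in rad, forces in N, time in s.
With the tool pointing down it reaches from about 0.275 to 0.825 m from the base axis. Payload 4.9 kg.
Tool frame: the origin (TCP) lies midway between the tips of the shut fingers; the grasp point (between the pads) lies 19 mm behind it (bot.grip_depth is the distance from the TCP to the grasp point, in m); y points along the fingers, x is the direction in which the jaws open and shut, and the axes are right-handed (so a half turn about y gives the same grasp; the last joint's range is limited). The gripper opens to 85 mm and grips with 20 to 120 N. Pads are 22 mm wide; open, the fingers measure 114 mm over their backs; the gripper's body (76 mm by 85 mm) begins 54 mm behind the grasp point. The pads swing forward as they close: fully open they stand 13 mm farther back than shut.
Start: joints at [-0.134, 0.326, -0.193, 1.052, 0, 1.437], TCP at [0.55, 0, 0.231] pointing down, gripper open.
Joint ranges: [-2.65, 2.65], [-0.97, 1.79], [-1.3, 1.35], [-1.93, 2.1], [-1.47, 1.37], [-3.14, 3.14]. Speed limits (rad/s): [2.57, 2.57, 3.14, 3.14, 3.14, 3.14].

## Interface

Orientations are given as a unit quaternion [w, x, y, z].
In Python, from cell import bot gives the robot as it stands. Calls block until the motion is done:
- bot.move_pose(position, orientation): joint-space move of the TCP to a pose.
- bot.move_linear(position, speed=0.15, rotation=None, until_force=None): straight line of the TCP; rotation=None keeps the orientation; speed is the mean speed in m/s. With until_force (N) it stops when the force on the tool has changed by that much, and returns True; else False.
- bot.goto_joints(angles): joint-space move.
- bot.set_gripper(opening, grasp_force=None): opening from 0.0 (shut) to 1.0 (fully open); grasp_force is the grip in N (None keeps the last); returns when the fingers have stopped.
- bot.wait(seconds).
- bot.solve_ik(position, orientation): joint angles nearest the present ones, or None.
- bot.camera(name): name is "scene" or "side" or "wrist"; returns the picture (420x560x3 uint8, red, green, blue); there is no depth.
- bot.calibration(name): a dict with "mtx" (3x3 intrinsics, pixels), "extrinsics" (4x4, takes a point from world to camera coordinates); the wrist camera has in their place "hand_eye" (4x4, takes a point from camera to tool coordinates, whose origin is the TCP and whose axes are the tool frame's). Camera axes: x right, y down, z forward; pixel columns grow to the right and rows downward; lengths in m; the calibration is good to about 2 mm. A picture is of the moment at which its call begins: read the wrist's pose just before it. calibration takes no time and is no camera call.
A pose or a line that the arm cannot do raises bot.PlanningError and nothing moves.
- bot.close_job(): hands the job in, once; it reports no verdict.
Trained networks look in the newest picture that a camera, given by its name, has taken for a name from the list of things; names that differ only in an ending like _2 or _b are one class to them, and where a whole thing is asked for, a point or a joint stands for the part that bears it (a point fixed in the world has none). Each returns a list of dicts, best first, with "confidence" (0 to 1); they miss things now and then, are a little off and sometimes report something else, mostly with a low value. They report only what shows in the picture. A call takes as long as a camera call. They do not tell look-alikes from the thing itself.
- bot.search_frame(camera, thing): "bbox" ([left, top, width, height] in pixels, round what is visible of it).
Readings, each from a call of its own:
- bot.read_clock(): time.
- bot.read_joint_positions(): joint angles.
- bot.read_joint_vel(): joint speeds.
- bot.read_joint_efforts(): joint torques, N m.
- bot.read_position(): TCP position.
- bot.read_tool_rot(): TCP orientation.
- bot.read_ft_force(): force on the tool from outside, world axes, zero at the start.
- bot.read_moment(): the same for the moment, N m.
- bot.read_gripper_width(): opening from 0.0 (shut) to 1.0 (fully open).
Only numpy, scipy, OpenCV 4.12 (cv2) and the standard library are available. Lean on these libraries where they do the work, as an engineer would, in place of code of your own. Each camera call takes 0.05 s, during which the arm holds its last target.

## Working session

There is one attempt and no reset: what is moved stays moved. The work goes in short steps, each a Python script; the robot and the scene stay as the last script left them, time stands still between calls to the robot, and variables do not carry over. Pictures are saved under pics/ and viewed, and the job is handed in when it is done.

```bash
ls; mkdir -p pics; python3 - <<'E'
from cell import bot
import cv2
for n in ("scene","side","wrist"):
    im=bot.camera(n); cv2.imwrite(f"pics/{n}0.png",im[:,:,::-1])
    c=bot.calibration(n); print(n,{k:v.round(4).tolist() for k,v in c.items()})
    for t in ("tile_long","tile_short","tile_arched","rack","case","keeper_long","keeper_short","lid","lid_edge","glaze_jar"):
        try: print(t,[(r['bbox'],round(r['confidence'],2)) for r in bot.search_frame(n,t)])
        except Exception as e: print(t,e)
print(bot.read_clock(),bot.read_position(),bot.read_tool_rot(),bot.grip_depth)
E
```

```text
pics
scene {'mtx': [[472.1971, 0.0, 274.8484], [0.0, 472.1971, 213.1588], [0.0, 0.0, 1.0]], 'extrinsics': [[-0.2729, 0.962, -0.0004, 0.1353], [0.7071, 0.2002, -0.6782, -0.3367], [-0.6524, -0.1854, -0.7349, 2.0549], [0.0, 0.0, 0.0, 1.0]]}
tile_long [([185.3, 178.5, 40.2, 24.6], 0.81), ([208.8, 153.6, 19.0, 35.2], 0.58), ([123.2, 189.1, 20.3, 37.0], 0.29)]
tile_short [([192.6, 189.5, 24.3, 21.0], 0.88), ([316.9, 256.3, 27.4, 46.5], 0.57), ([237.7, 192.0, 17.2, 35.6], 0.54)]
tile_arched [([185.5, 204.1, 27.2, 17.1], 0.68)]
rack [([180.8, 200.2, 44.2, 28.5], 0.75), ([318.6, 255.3, 23.3, 44.1], 0.7), ([346.9, 190.9, 32.3, 57.8], 0.45)]
case [([295.9, 188.5, 86.7, 75.9], 0.8)]
keeper_long [([295.2, 188.4, 87.3, 77.2], 0.75), ([342.4, 189.7, 36.8, 58.0], 0.49)]
keeper_short [([299.1, 185.3, 81.1, 80.5], 0.91)]
lid [([349.2, 193.6, 29.0, 52.3], 0.78)]
lid_edge [([345.1, 188.6, 36.4, 58.0], 0.71)]
glaze_jar [([258.7, 234.6, 8.9, 26.1], 0.88)]
side {'mtx': [[433.6004, 0.0, 277.3085], [0.0, 433.6004, 209.2603], [0.0, 0.0, 1.0]], 'extrinsics': [[-0.9244, -0.3812, 0.0074, 0.5319], [-0.3043, 0.726
[... 947 characters left out ...]
-0.3281, 0.0848], [0.0, 0.0, 0.0, 1.0]]}
tile_long [([217.8, 322.6, 28.1, 79.1], 0.86)]
tile_short [([273.1, 333.4, 16.9, 64.2], 0.72), ([221.3, 228.8, 78.7, 88.9], 0.7)]
tile_arched [([321.4, 330.0, 17.3, 60.6], 0.66), ([182.7, 1.8, 210.0, 61.9], 0.47)]
rack [([217.2, 310.3, 124.2, 88.3], 0.92)]
case [([177.4, 0.0, 219.2, 60.4], 0.97)]
keeper_long [([182.2, 0.2, 213.8, 56.5], 0.62)]
keeper_short [([177.4, 0.1, 218.9, 62.0], 0.84), ([378.4, 143.9, 91.5, 72.6], 0.52)]
lid []
lid_edge [([221.0, 308.4, 121.3, 87.4], 0.24)]
glaze_jar [([378.6, 144.7, 89.9, 71.5], 0.65)]
1.65 [ 5.50033596e-01 -1.12213705e-05  2.31285366e-01] [-7.07104245e-01  7.07109317e-01 -1.44162188e-05  2.99419434e-05] 0.0187
```

View images.

```bash
python3 - <<'E'
import cv2
a=cv2.imread("pics/scene0.png")[130:330,100:460]; cv2.imwrite("pics/scene0z.png",cv2.resize(a,None,fx=2.2,fy=2.2,interpolation=cv2.INTER_CUBIC))
a=cv2.imread("pics/side0.png")[110:340,150:450]; cv2.imwrite("pics/side0z.png",cv2.resize(a,None,fx=2.6,fy=2.6,interpolation=cv2.INTER_CUBIC))
E
```

```text
(no output)
```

View pics/scene0z.png

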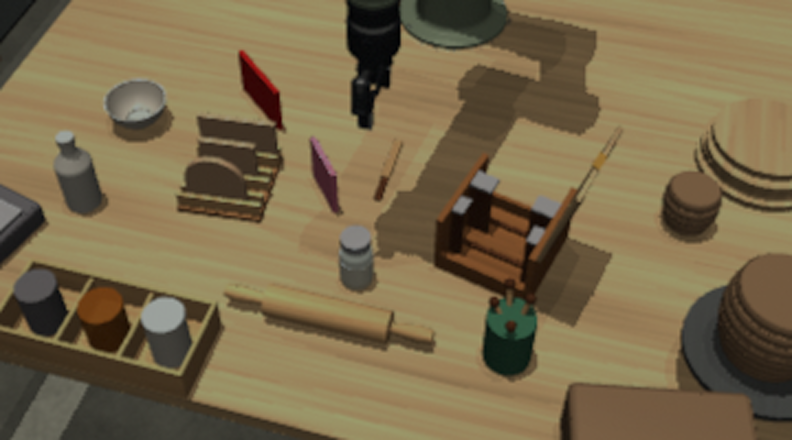

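View pics/side0z.png

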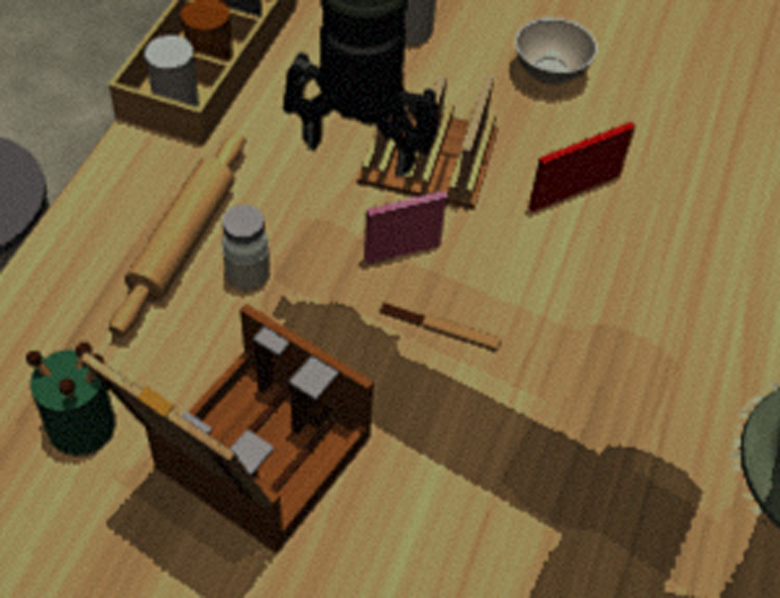

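View pics/wrist0.png

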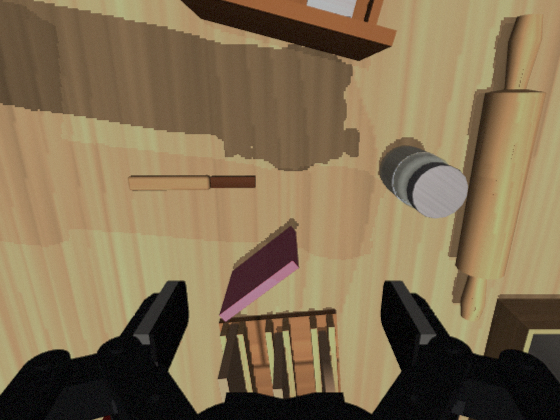

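```bash
cat > h.py <<'E'
import numpy as np,cv2
from scipy.spatial.transform import Rotation as R
from cell import bot
def q2R(q): return R.from_quat([q[1],q[2],q[3],q[0]]).as_matrix()
def R2q(M):
    q=R.from_matrix(M).as_quat(); return [q[3],q[0],q[1],q[2]]
def cam(name,pose=None):
    c=bot.calibration(name); K=c['mtx']
    if name=='wrist':
        p,q=pose; T=np.eye(4);T[:3,:3]=q2R(q);T[:3,3]=p
        E=np.linalg.inv(T@c['hand_eye'])
    else: E=c['extrinsics']
    return K,E
def ray(K,E,uv,z):
    d=np.linalg.inv(K)@[uv[0],uv[1],1]; d=E[:3,:3].T@d; o=-E[:3,:3].T@E[:3,3]
    return o+d*(z-o[2])/d[2]
def proj(K,E,P):
    P=np.atleast_2d(P); c=P@E[:3,:3].T+E[:3,3]; u=c@K.T; return u[:,:2]/u[:,2:]
def Rdown(yaw,lean=0,flip=False):
    """jaw axis x at yaw; tool y down. lean: top leans towards -x of the yawed frame"""
    Z=R.from_euler('z',yaw).as_matrix(); L=R.from_euler('y',-lean).as_matrix()
    B=R.from_euler('x',-np.pi/2).as_matrix()
    M=Z@L@B
    if flip: M=M@np.diag([-1,1,-1])
    return M
def snap(name,fn):
    p,q=(bot.read_position(),bot.read_tool_rot()) if name=='wrist' else (0,0)
    im=bot.camera(name); cv2.imwrite(f"pics/{fn}.png",im[:,:,::-1])
    if name=='wrist': np.save(f"pics/{fn}.npy",np.r_[p,q])
    return im
def wcam(fn):
    a=np.load(f"pics/{fn}.npy"); return cam('wrist',(a[:3],a[3:]))
E
python3 - <<'E'
from h import *
p=bot.read_position();q=bot.read_tool_rot();np.save("pics/wrist0.npy",np.r_[p,q])
K,E=wcam("wrist0")
for uv in [(220,322),(335,314),(360,52),(185,5),(425,190),(130,183),(255,182),(225,318),(298,265)]: print(uv,ray(K,E,uv,0.03).round(3))
K,E=cam('scene')
# scene zoomed pixel -> orig
f=lambda u,v:(u/2.2+100,v/2.2+130)
for n,uv in dict(caseLF=(437,250),caseLR=(490,165),caseBR=(520,300),rackA=(198,120),rackB=(180,210),rackC=(262,218),rackD=(280,160),crock=(508,365)).items(): print(n,ray(K,E,f(*uv),0.03).round(3))
# try view poses
for nm,pos,fl in [("rack",[.52,-.16,.36],False),("case",[.55,.16,.33],True),("case",[.55,.10,.33],True)]:
    print(nm,bot.solve_ik(pos,R2q(Rdown(0,0,fl))))
print(Rdown(0).round(2), q2R(q).round(2))
E
```

```text
(220, 322) [ 0.473 -0.173  0.03 ]
(335, 314) [ 0.611 -0.162  0.03 ]
(360, 52) [0.62  0.121 0.03 ]
(185, 5) [0.463 0.159 0.03 ]
(425, 190) [ 0.697 -0.01   0.03 ]
(130, 183) [ 0.391 -0.002  0.03 ]
(255, 182) [ 0.52  -0.001  0.03 ]
(225, 318) [ 0.48  -0.168  0.03 ]
(298, 265) [ 0.566 -0.097  0.03 ]
caseLF [0.618 0.119 0.03 ]
caseLR [0.417 0.16  0.03 ]
caseBR [0.677 0.26  0.03 ]
rackA [ 0.45 -0.35  0.03]
rackB [ 0.65  -0.297  0.03 ]
rackC [ 0.63  -0.165  0.03 ]
rackD [ 0.502 -0.18   0.03 ]
crock [0.793 0.265 0.03 ]
rack [-4.34194472e-01  2.66106031e-01  5.02427981e-02  1.35493309e+00
  4.44089210e-16  1.13660185e+00]
case [ 0.15424798  0.3279861   0.06081254  1.30362277  0.         -1.41654835]
case [ 0.04781045  0.30043983  0.02238801  1.2927445   0.         -1.52298588]
[[ 1.  0.  0.]
 [ 0.  0.  1.]
 [ 0. -1.  0.]] [[ 1.  0.  0.]
 [-0. -0.  1.]
 [ 0. -1. -0.]]
```

```bash
python3 - <<'E'
from h import *
t=bot.read_clock()
bot.move_pose([.53,-.22,.33],R2q(Rdown(0,0,True))); print(bot.read_clock()-t)
im=snap('wrist','rack1')
for t in ("tile_long","tile_short","tile_arched","rack"): print(t,[(r['bbox'],round(r['confidence'],2)) for r in bot.search_frame('wrist',t)])
E
```

```text
2.9583
tile_long [([305.8, 79.6, 20.8, 121.2], 0.72), ([375.9, 76.6, 110.5, 97.5], 0.61)]
tile_short [([260.8, 219.8, 60.9, 74.2], 0.83), ([258.9, 97.4, 19.7, 91.3], 0.75), ([219.5, 353.2, 103.8, 47.7], 0.33)]
tile_arched [([210.5, 96.8, 27.6, 88.0], 0.89), ([210.9, 73.1, 121.0, 121.5], 0.6), ([217.7, 353.9, 101.8, 50.9], 0.27)]
rack [([210.9, 73.7, 119.3, 122.9], 0.9)]
```

View pics/rack1.png

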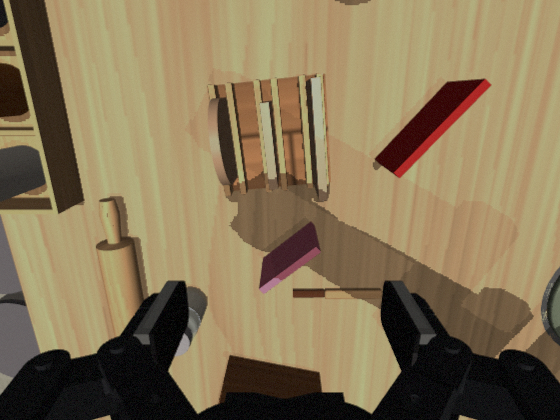

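```bash
python3 - <<'E'
import cv2
a=cv2.imread("pics/rack1.png")[65:210,195:345]; cv2.imwrite("pics/rack1z.png",cv2.resize(a,None,fx=4,fy=4,interpolation=cv2.INTER_CUBIC))
E
```

```text
(no output)
```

View pics/rack1z.png

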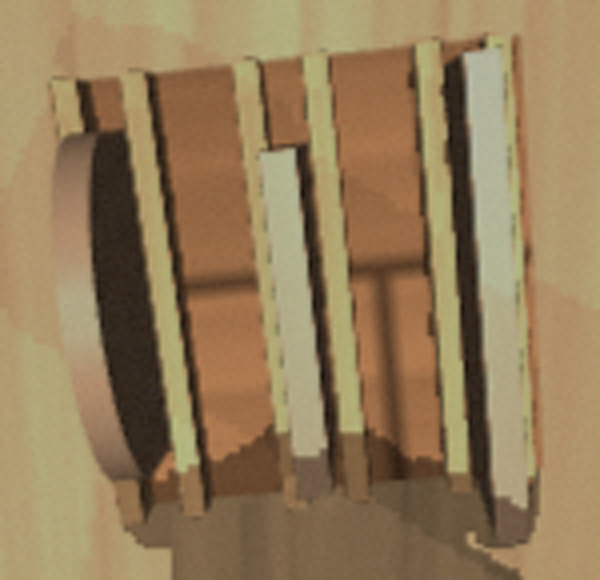

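```bash
python3 - <<'E'
from h import *
K,E=wcam("rack1")
f=lambda u,v:((u+.5)/4-.5+195,(v+.5)/4-.5+65)
def seg(name,pts,z):
    P=np.array([ray(K,E,f(*p),z)[:2] for p in pts]) # fr-left, fr-right (y-), back-right, back-left (y+)
    a=(P[0]+P[1])/2;b=(P[2]+P[3])/2;d=b-a
    print(name,P.round(4).tolist(),"c",((a+b)/2).round(4),"len",np.linalg.norm(d).round(4),"yaw",np.arctan2(-d[0],d[1]).round(4), "w",np.linalg.norm(P[0]-P[1]).round(4))
seg("long",[(464,55),(501,52),(530,541),(494,537)],.1)
seg("short",[(261,152),(296,150),(330,496),(297,492)],.1)
for n,p in dict(r1=[(52,80),(80,78),(146,519),(118,522)],r2=[(122,73),(148,71),(207,513),(182,515)],r3=[(235,62),(260,60),(0,0),(0,0)],r4=[(303,54),(328,52),(370,498),(346,500)],r5=[(414,43),(440,41),(470,489),(447,489)]).items(): seg(n,p,.035)
E
```

```text
long [[0.5037, -0.3197], [0.4943, -0.3204], [0.4817, -0.1907], [0.492, -0.1919]] c [ 0.4929 -0.2557] len 0.1293 yaw 0.094 w 0.0094
short [[0.5558, -0.2963], [0.5467, -0.2968], [0.5386, -0.204], [0.5479, -0.2052]] c [ 0.5472 -0.2506] len 0.0923 yaw 0.087 w 0.0091
r1 [[0.6224, -0.3155], [0.614, -0.3161], [0.6013, -0.1786], [0.6107, -0.1776]] c [ 0.6121 -0.247 ] len 0.1382 yaw 0.0884 w 0.0085
r2 [[0.6013, -0.3175], [0.5935, -0.318], [0.5809, -0.1807], [0.5893, -0.18]] c [ 0.5913 -0.2491] len 0.138 yaw 0.0893 w 0.0078
r3 [[0.5674, -0.3205], [0.5599, -0.3211], [0.6361, -0.3376], [0.6361, -0.3376]] c [ 0.5999 -0.3292] len 0.0744 yaw -1.7988 w 0.0075
r4 [[0.547, -0.3227], [0.5396, -0.3233], [0.5268, -0.1858], [0.5347, -0.1851]] c [ 0.537  -0.2542] len 0.1381 yaw 0.091 w 0.0075
r5 [[0.5139, -0.3258], [0.5062, -0.3263], [0.4937, -0.1889], [0.5013, -0.1889]] c [ 0.5038 -0.2574] len 0.1378 yaw 0.0913 w 0.0077
```

```bash
python3 - <<'E'
from h import *
t=bot.read_clock()
bot.move_pose([.53,.235,.33],R2q(Rdown(0,0,True))); print(bot.read_clock()-t)
im=snap('wrist','case1'); snap('scene','scene1');snap('side','side1')
cv2.imwrite("pics/case1z.png",cv2.resize(cv2.imread("pics/case1.png")[10:280,150:420],None,fx=2.2,fy=2.2,interpolation=cv2.INTER_CUBIC))
E
```

```text
1.6667000000000005
```

View pics/case1.png

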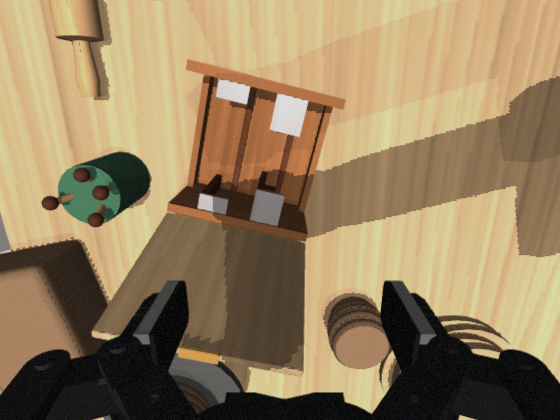

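View pics/case1z.png

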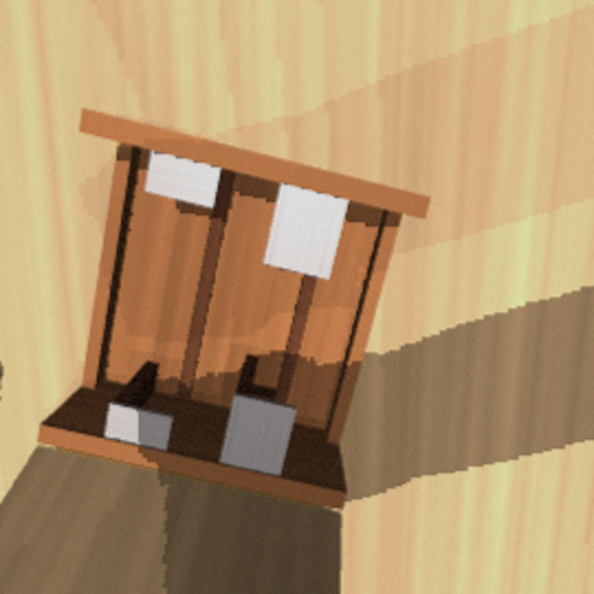

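```bash
cat > fit.py <<'E'
from h import *
from scipy.optimize import least_squares
K,E=wcam("case1")
f=lambda u,v:((u+.5)/2.2-.5+150,(v+.5)/2.2-.5+10)
# (x,y,z, slotflag)
C=[((80,-80,112,0),(82,108)),((-80,-80,112,0),(430,198)),((80,-70,112,0),(79,130)),((-80,-70,112,0),(426,218)),
((80,70,112,0),(40,425)),((80,80,112,0),(39,444)),((-80,70,112,0),(347,490)),((-80,80,112,0),(343,508)),
((15.5,-52,109,1),(145,190)),((-16.5,-52,109,1),(214,208)),((15.5,52,109,1),(107,402)),((-16.5,52,109,1),(172,418)),
((15.5-60,-33,109,1),(264,265)),((-16.5-60,-33,109,1),(331,280)),((15.5-60,33,109,1),(234,392)),((-16.5-60,33,109,1),(297,407))]
obj=np.array([c[0] for c in C],float)/1000; obj[:,3]*=1000; px=np.array([f(*c[1]) for c in C])
def pr(p,full):
    s=p[3]; P=obj[:,:3].copy(); P[:,0]+=obj[:,3]*s
    W=P@R.from_euler('z',p[2]).as_matrix().T+[p[0],p[1],0]
    if full: W=W-[0,0,p[4]]
    return proj(K,E,W)
for full in (0,1):
    r=least_squares(lambda p:((pr(p,full)-px)/1).ravel(),[.54,.2,-.2,.03]+[0]*full,loss='soft_l1')
    print(r.x.round(4),np.sqrt((r.fun**2).mean()).round(2)); print((pr(r.x,full)-px).round(1).tolist())
E
python3 fit.py
```

```text
[ 0.5657  0.2129 -0.2365  0.0325] 0.59
[[0.1, -0.4], [0.7, -0.8], [0.0, 0.5], [-0.4, 0.2], [0.0, -0.4], [-0.6, -0.7], [0.3, 1.1], [-0.0, 0.7], [-0.1, 0.2], [-0.3, -0.3], [1.3, 0.5], [0.3, -0.3], [-0.2, -1.0], [-0.8, -0.5], [0.3, 1.1], [-0.1, 0.8]]
[ 0.5658  0.213  -0.2364  0.0325  0.0008] 0.58
[[0.2, -0.2], [0.4, -0.8], [0.1, 0.6], [-0.6, 0.3], [0.2, -0.5], [-0.5, -0.9], [0.2, 0.9], [-0.1, 0.5], [-0.0, 0.3], [-0.3, -0.2], [1.5, 0.4], [0.4, -0.4], [-0.3, -0.9], [-0.9, -0.5], [0.3, 1.0], [-0.1, 0.6]]
```

```bash
python3 - <<'E'
from h import *
def box(x0,x1,y0,y1,z0,z1): return np.array([[x,y,z] for x in(x0,x1) for y in(y0,y1) for z in(z0,z1)])/1000
Ed=[(0,1),(0,2),(0,4),(1,3),(1,5),(2,3),(2,6),(3,7),(4,5),(4,6),(5,7),(6,7)]
def W(P,x,y,yaw): return P@R.from_euler('z',yaw).as_matrix().T+[x,y,0]
cs=(.5658,.2130,-.2365)
M=[W(box(-80,80,-80,-70,0,112),*cs),W(box(-80,80,70,80,0,112),*cs)]
for a,b in((32.5,52),(-27.5,33)):
    for s in(1,-1): M.append(W(box(a-16.5,a+15.5,*sorted((s*b,s*70)),104,109),*cs))
M+=[W(box(-5,5,-66,66,10,100),.4925,-.2565,.0905),W(box(-5,5,-47,47,10,100),.5472,-.2515,.0905)]
for n,(u0,v0,u1,v1) in dict(scene=(160,130,400,310),side=(170,130,360,340)).items():
    im=cv2.imread(f"pics/{n}1.png"); K,E=cam(n); s=3.2 if n=="scene" else 2.8
    im=cv2.resize(im[v0:v1,u0:u1],None,fx=s,fy=s,interpolation=cv2.INTER_CUBIC)
    for P in M:
        q=((proj(K,E,P)-[u0,v0]+.5)*s-.5).round().astype(int)
        for a,b in Ed: cv2.line(im,tuple(map(int,q[a])),tuple(map(int,q[b])),(255,255,0),1)
    cv2.imwrite(f"pics/{n}1o.png",im); print(im.shape)
E
```

```text
(576, 768, 3)
(588, 532, 3)
```

View pics/scene1o.png

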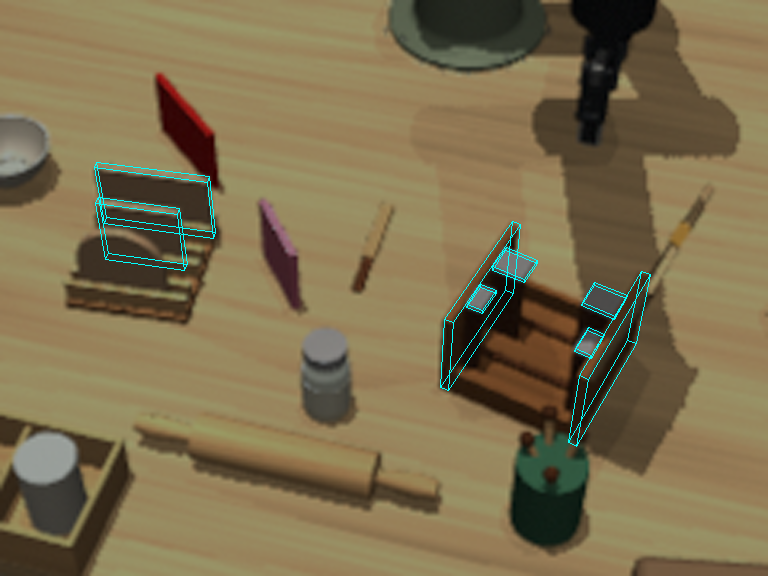

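View pics/side1o.png

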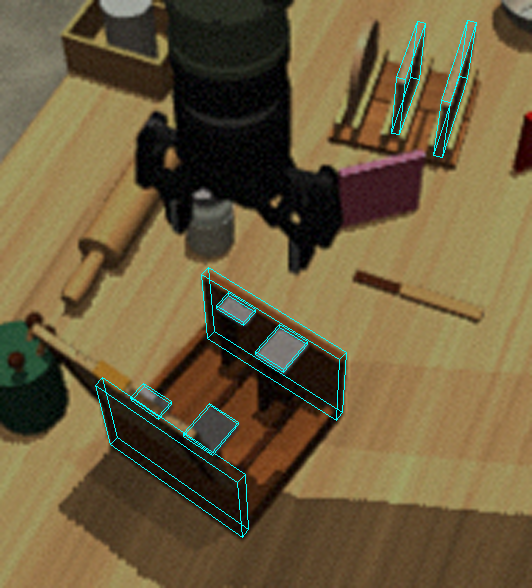

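```bash
cat >> h.py <<'E'
CASE=(.5658,.2130,-.2365)
SL={'long':.0325,'short':-.0275}
HT=.056
def foot_pose(slot,x,y,z,lean):
    """tile foot centre in slot frame (z above slot floor) -> TCP pose; lean rad"""
    Z=R.from_euler('z',CASE[2]).as_matrix()
    F=Z@np.array([SL[slot]+x,y,0])+[CASE[0],CASE[1],.010+z]
    M=Rdown(CASE[2],lean,True)
    return F-M[:,1]*HT, R2q(M)
def slot_state(slot):
    M=q2R(bot.read_tool_rot()); p=np.array(bot.read_position())
    Z=R.from_euler('z',CASE[2]).as_matrix()
    F=Z.T@(p+M[:,1]*HT-[CASE[0],CASE[1],.010]); F[0]-=SL[slot]; return F*1000
E
python3 - <<'E'
from h import *
c=np.array([.4925,-.2565]); yaw=.0905
q=R2q(Rdown(yaw,0,True))
for nm,p,qq in [("rack",[*c,.066],q)]+[(f"{s}{l}",*foot_pose(s,.001,0,z,np.deg2rad(l))) for s in SL for z,l in((.13,16.5),(.0015,16.5),(0,0))]:
    j=bot.solve_ik(p,qq); print(nm,np.round(p,3),None if j is None else np.round(j,2))
bot.set_gripper(.5)
bot.move_pose([*c,.16],q); bot.move_linear([*c,.066],speed=.12)
print(bot.read_clock(),bot.read_gripper_width(),bot.read_position())
snap('wrist','g1');snap('side','g1s')
E
```

```text
rack [ 0.492 -0.256  0.066] [-0.61  0.5  -0.39  0.68  0.   -2.27]
long16.5 [0.583 0.209 0.194] [ 0.3   0.32 -0.35  0.65 -0.14 -1.06]
long16.5 [0.583 0.209 0.065] [ 0.3   0.47 -0.5   0.35 -0.14 -1.06]
long0 [0.598 0.205 0.066] [ 0.21  0.62 -0.17  0.78  0.   -1.12]
short16.5 [0.525 0.223 0.194] [ 0.36  0.24 -0.46  0.63 -0.16 -1.  ]
short16.5 [0.525 0.223 0.065] [ 0.36  0.41 -0.62  0.31 -0.16 -1.  ]
short0 [0.54  0.219 0.066] [ 0.26  0.54 -0.32  0.71  0.   -1.08]
9.9917 0.5022671995684879 [ 0.49305887 -0.25675022  0.06663494]
```

View pics/g1.png

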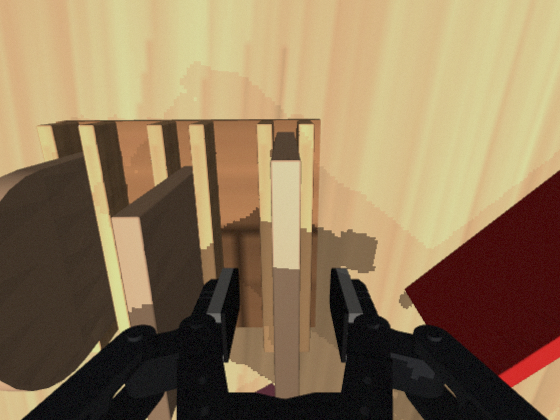

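View pics/g1s.png

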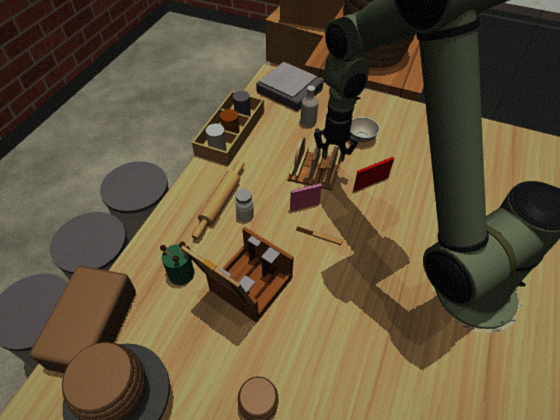

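```bash
python3 - <<'E'
from h import *
K,E=wcam("g1"); p=bot.read_position()
M=q2R(bot.read_tool_rot())
for uv in [(286,159),(287,398)]:
    w=ray(K,E,uv,.1); print(uv,w.round(4),"tool z (toward -y) mm",((w-p)@M*1000).round(1))
bot.set_gripper(0,60); print(bot.read_gripper_width(),bot.read_ft_force())
snap('wrist','g2')
p=bot.read_position(); bot.move_linear([p[0],p[1],.20],speed=.15)
print(bot.read_clock(),bot.read_gripper_width(),bot.read_ft_force())
snap('wrist','g3'); snap('side','g3s');snap('scene','g3c')
a=np.hstack([cv2.imread("pics/g3.png"),])
cv2.imwrite("pics/g3sz.png",np.vstack([cv2.resize(cv2.imread("pics/g3s.png")[70:220,250:420],None,fx=2,fy=2),cv2.resize(cv2.imread("pics/g3c.png")[90:240,150:320],None,fx=2,fy=2)]))
E
```

```text
(286, 159) [ 0.4989 -0.3214  0.1   ] tool z (toward -y) mm [  0.2 -33.   64.8]
(287, 398) [ 0.4893 -0.222   0.1   ] tool z (toward -y) mm [  0.7 -33.1 -35.2]
0.1065992724940433 [-1.67883957  0.83048358  5.23503321]
11.575 0.11274123309577314 [ 0.27421041  0.43148215 -2.04670689]
```

View pics/g3.png

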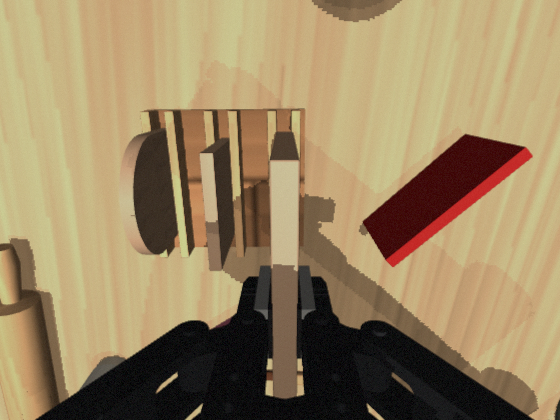

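View pics/g3sz.png

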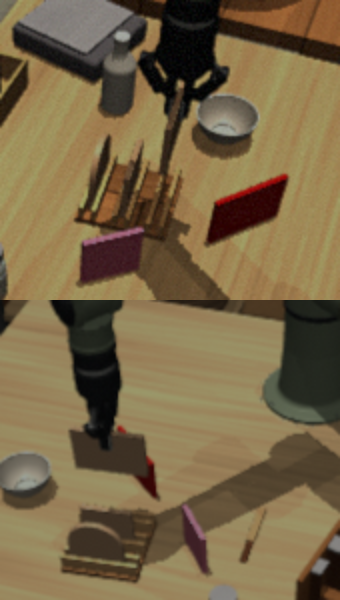

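```bash
sed -i 's/^HT=.*/HT=.0566/' h.py; cat >> h.py <<'E'
YO=-.001
def go_insert(slot,lean=16.5,xf=.0012):
    l=np.deg2rad(lean)
    p,q=foot_pose(slot,xf,YO,.15,l); bot.move_pose(p,q)
    p,q=foot_pose(slot,xf,YO,.125,l)
    def at(d): # slide along own plane by d above floor contact
        z0=.005*np.sin(l); return foot_pose(slot,xf-d*np.sin(l),YO,z0+d*np.cos(l),l)
    bot.move_linear(at(.125)[0],speed=.12,rotation=at(.125)[1])
    return at
E
python3 - <<'E'
from h import *
at=go_insert('long'); print(bot.read_clock(),slot_state('long'))
snap('wrist','i1');snap('side','i1s');snap('scene','i1c')
cv2.imwrite("pics/i1z.png",np.hstack([cv2.resize(cv2.imread("pics/i1s.png")[150:350,150:330],None,fx=2.2,fy=2.2),cv2.resize(cv2.imread("pics/i1c.png")[110:310,250:430],None,fx=2.2,fy=2.2)]))
E
```

```text
13.9917 [-33.388256    -1.14397281 121.77326012]
```

View pics/i1.png

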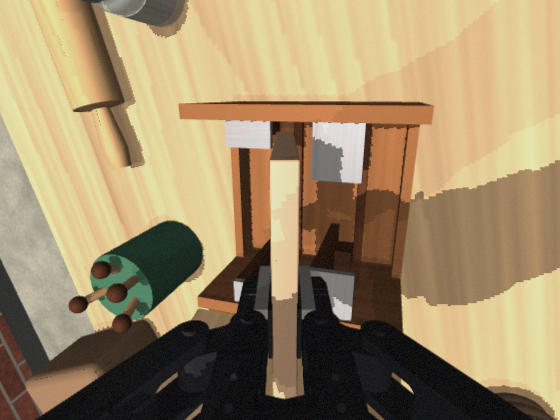

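View pics/i1z.png

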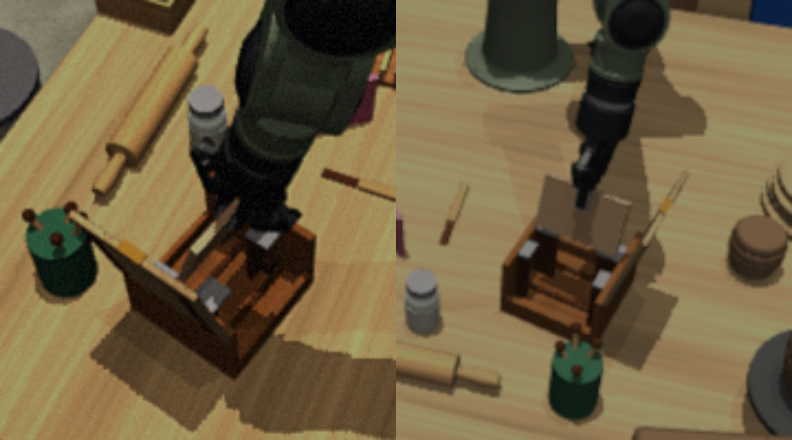

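```bash
cat >> h.py <<'E'
def ats(slot,xf,l):
    def at(d):
        z0=.005*np.sin(l); return foot_pose(slot,xf-d*np.sin(l),YO,z0+d*np.cos(l),l)
    return at
E
python3 - <<'E'
from h import *
l=np.deg2rad(16.5); at=ats('long',.0012,l)
h=bot.move_linear(at(.02)[0],speed=.08,until_force=10); print(h,bot.read_clock(),slot_state('long').round(1),bot.read_ft_force().round(1))
if not h:
    h=bot.move_linear(at(.003)[0],speed=.04,until_force=8); print(h,slot_state('long').round(1),bot.read_ft_force().round(1))
    if not h:
        h=bot.move_linear(at(-.006)[0],speed=.02,until_force=8); print(h,slot_state('long').round(1),bot.read_ft_force().round(1))
print(bot.read_clock(),bot.read_moment().round(2))
snap('wrist','i2');snap('side','i2s');snap('scene','i2c')
cv2.imwrite("pics/i2z.png",np.hstack([cv2.resize(cv2.imread("pics/i2s.png")[150:350,150:330],None,fx=2.2,fy=2.2),cv2.resize(cv2.imread("pics/i2c.png")[110:310,250:430],None,fx=2.2,fy=2.2)]))
E
```

```text
False 15.6 [-4.1 -0.7 21.2] [-0.   0.6 -1.4]
False [ 0.2 -1.2  3.9] [ 0.2 -0.2 -1.9]
True [ 1.8 -0.7  1.3] [-1.9  0.2  3.6]
16.4833 [ 0.03  0.32 -0.05]
```

View pics/i2.png

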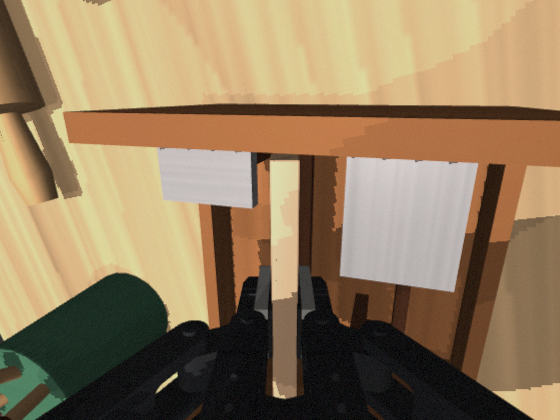

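View pics/i2z.png

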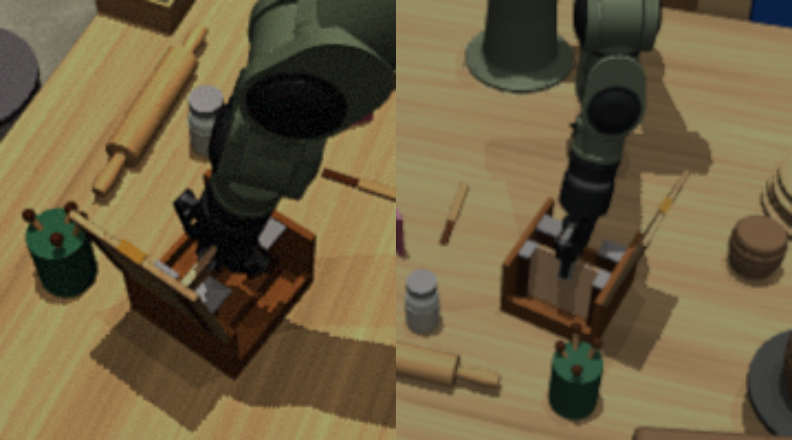

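```bash
cat >> h.py <<'E'
def straighten(slot,xf=.001):
    for d in (11,5.5,0):
        l=np.deg2rad(d); p,q=foot_pose(slot,xf,YO,.005*np.sin(l)+.0006,l)
        bot.move_linear(p,speed=.03,rotation=q)
        print(d,slot_state(slot).round(1),bot.read_ft_force().round(1),bot.read_moment().round(2))
    p,q=foot_pose(slot,xf,YO,-.004,0)
    h=bot.move_linear(p,speed=.015,until_force=6); print(h,slot_state(slot).round(1),bot.read_ft_force().round(1),bot.read_clock())
E
python3 - <<'E'
from h import *
straighten('long')
snap('wrist','i3')
E
```

```text
11 [ 1.3 -1.2  1.2] [ 0.   0.3 -1.6] [0.07 0.27 0.04]
5.5 [ 1.2 -1.2  0.5] [ 0.1 -0.2  0. ] [-0.09 -0.15 -0.04]
0 [ 1.1 -1.   0. ] [ 1.1 -0.1 -0.9] [-0.02 -0.06 -0.  ]
True [ 0.7 -1.   0. ] [-0.8 -0.2  4.6] 17.875
```

View pics/i3.png

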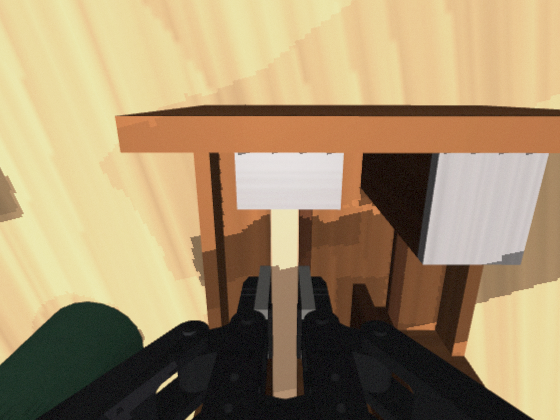

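```bash
python3 - <<'E'
from h import *
Z=R.from_euler('z',CASE[2]).as_matrix()
def sy(fn,uv,z):
    K,E=wcam(fn); w=ray(K,E,uv,z); v=Z.T@(w-[CASE[0],CASE[1],0]); return (v*1000).round(1)
# bring precise edges: column profile
for fn,cols in (('i2',(286,)),('i3',(320,352))):
    im=cv2.imread(f"pics/{fn}.png")
    for c in cols: print(fn,c,[tuple(int(a) for a in im[r,c]) for r in range(140,166,2)])
print(sy('i2',(286,158),.0975),sy('i2',(286,151.5),.112),sy('i2',(209,206),.109),sy('i3',(320,151),.112),sy('i3',(290,208.5),.109))
E
```

```text
i2 286 [(73, 122, 188), (74, 121, 188), (77, 124, 191), (76, 124, 192), (76, 123, 191), (74, 122, 190), (74, 122, 188), (53, 76, 99), (49, 65, 84), (48, 61, 77), (124, 160, 200), (167, 210, 220), (170, 214, 221)]
i3 320 [(79, 130, 202), (78, 128, 200), (76, 126, 197), (80, 129, 200), (80, 127, 199), (81, 128, 200), (140, 170, 215), (222, 223, 228), (222, 223, 227), (221, 222, 227), (222, 222, 226), (222, 223, 227), (222, 222, 227)]
i3 352 [(77, 127, 198), (78, 127, 197), (75, 127, 196), (78, 128, 199), (77, 127, 197), (75, 125, 195), (77, 125, 197), (77, 124, 196), (79, 127, 198), (76, 124, 195), (77, 125, 194), (76, 124, 196), (76, 126, 195)]
[  8.6 -65.9  97.5] [  4.3 -70.3 112. ] [ 31.  -51.2 109. ] [ 23.3 -70.2 112. ] [ 31.7 -52.1 109. ]
```

```bash
python3 - <<'E'
from h import *
bot.set_gripper(.4); p=bot.read_position(); print(p,bot.read_ft_force().round(1))
bot.move_linear([p[0],p[1],.30],speed=.2)
snap('wrist','r1'); print(bot.read_clock())
q=R2q(Rdown(.0905,0,True)); c=[.5472,-.2510]
bot.set_gripper(.5)
bot.move_pose([*c,.17],q); 
snap('side','r1s');snap('scene','r1c')
cv2.imwrite("pics/r1z.png",np.hstack([cv2.resize(cv2.imread("pics/r1s.png")[200:350,150:310],None,fx=2.4,fy=2.4,interpolation=cv2.INTER_CUBIC),cv2.resize(cv2.imread("pics/r1c.png")[160:310,270:430],None,fx=2.4,fy=2.4,interpolation=cv2.INTER_CUBIC)]))
snap('wrist','r2'); print(bot.read_clock())
E
```

```text
[0.59780499 0.20367098 0.06552358] [0.1 0.5 0.1]
19.65
21.7833
```

View pics/r1.png

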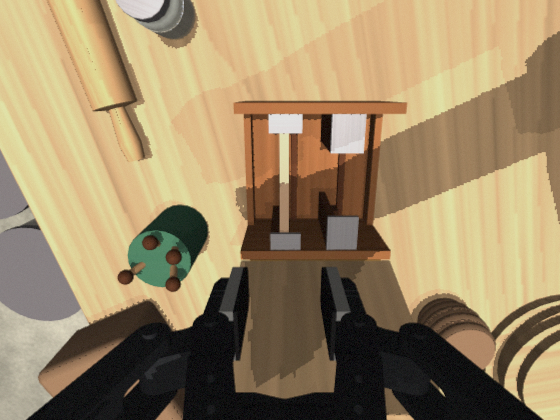

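View pics/r1z.png

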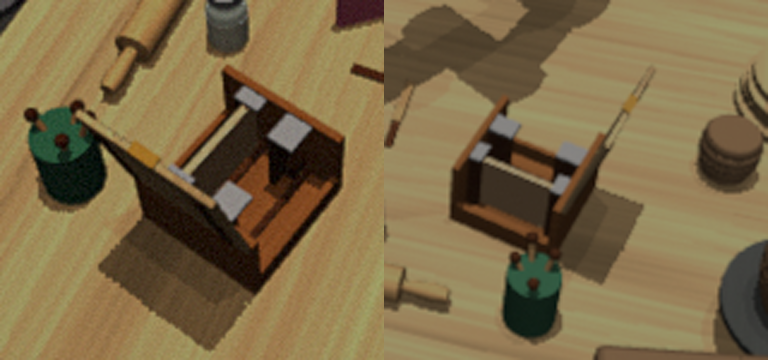

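View pics/r2.png

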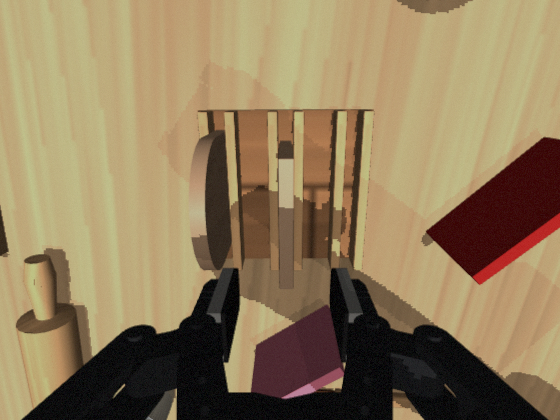

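```bash
python3 - <<'E'
from h import *
c=[.5472,-.2510]
bot.move_linear([*c,.066],speed=.12); snap('wrist','s1'); print(bot.read_position())
bot.set_gripper(0,60); print(bot.read_gripper_width(),bot.read_ft_force().round(1),bot.read_position())
p=bot.read_position(); bot.move_linear([p[0],p[1],.2],speed=.15); snap('wrist','s2'); print(bot.read_clock(),bot.read_gripper_width())
E
```

```text
[ 0.54791322 -0.25139312  0.06696177]
0.10500435955969642 [-1.5  0.3  4.5] [ 0.54756635 -0.25129551  0.06670829]
24.3333 0.1075922211134682
```

View pics/s1.png

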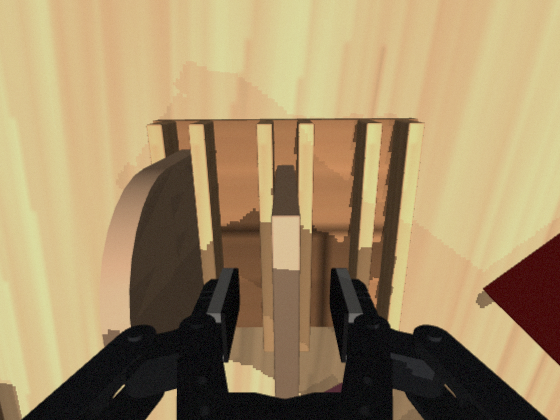

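View pics/s2.png

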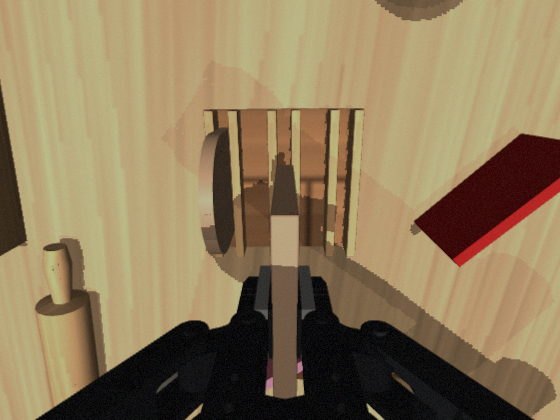

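```bash
python3 - <<'E'
from h import *
for fn,c,r0 in(('s2',285,206),('g3',285,150)):
    im=cv2.imread(f"pics/{fn}.png").astype(int); g=im[r0:r0+16,c-5:c+6].mean((1,2)); print(fn,r0,g.round(0))
    K,E=wcam(fn); a=np.load(f"pics/{fn}.npy"); M=q2R(a[3:])
    r=r0+np.argmax(np.diff(g))+.5
    w=ray(K,E,(c,r),a[2]+.0334); print(r,((w-a[:3])@M*1000).round(2))
E
```

```text
s2 206 [ 55.  56.  57.  56.  55.  56.  55.  55.  53. 112. 143. 156. 159. 159.
 159. 160.]
214.5 [ -0.26 -33.46  46.13]
g3 150 [ 62.  62.  62.  62.  62.  62.  62.  62.  61.  69. 139. 166. 180. 182.
 181. 182.]
159.5 [ -0.26 -33.48  64.83]
```

```bash
python3 - <<'E'
from h import *
l=np.deg2rad(16.5)
at=go_insert('short'); print(bot.read_clock(),slot_state('short'))
snap('wrist','t1')
at=ats('short',.0012,l)
h=bot.move_linear(at(.02)[0],speed=.08,until_force=10); print(h,bot.read_clock(),slot_state('short').round(1),bot.read_ft_force().round(1))
if not h:
    h=bot.move_linear(at(.003)[0],speed=.04,until_force=8); print(h,slot_state('short').round(1),bot.read_ft_force().round(1))
    if not h:
        h=bot.move_linear(at(-.006)[0],speed=.02,until_force=8); print(h,slot_state('short').round(1),bot.read_ft_force().round(1))
print(bot.read_clock(),bot.read_moment().round(2))
snap('wrist','t2');snap('side','t2s');snap('scene','t2c')
cv2.imwrite("pics/t2z.png",np.hstack([cv2.resize(cv2.imread("pics/t2s.png")[150:350,150:330],None,fx=2.2,fy=2.2),cv2.resize(cv2.imread("pics/t2c.png")[110:310,250:430],None,fx=2.2,fy=2.2)]))
E
```

```text
26.6 [-33.45186424  -1.01557799 121.65893487]
False 28.1083 [-4.2 -0.7 21.2] [-0.9  0.5 -1.4]
False [ 0.2 -1.2  3.9] [-0.1  0.2 -1.4]
True [ 1.7 -0.6  1.4] [-2.   0.4  5.4]
28.9917 [-0.02  0.41 -0.06]
```

View pics/t2.png

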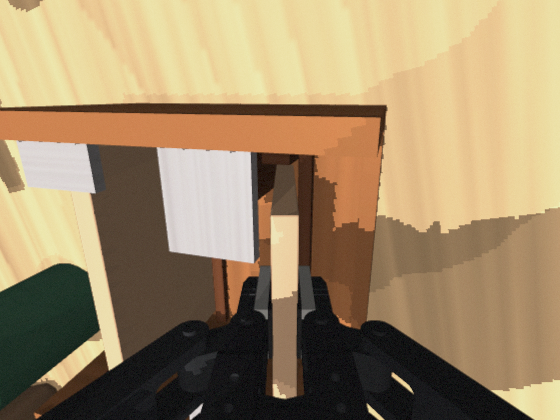

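View pics/t2z.png

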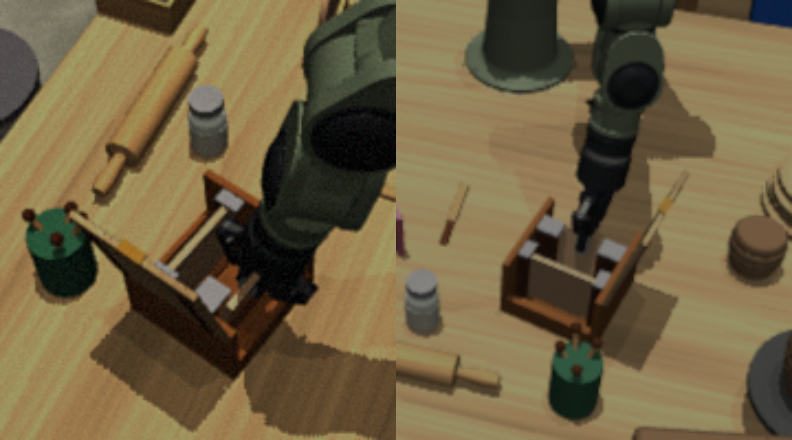

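```bash
python3 - <<'E'
from h import *
straighten('short')
snap('wrist','t3')
bot.set_gripper(.3); p=bot.read_position(); print(p,bot.read_ft_force().round(1))
bot.move_linear([p[0],p[1],.30],speed=.2)
snap('wrist','t4'); snap('side','t4s');snap('scene','t4c');print(bot.read_clock())
cv2.imwrite("pics/t4z.png",cv2.resize(cv2.imread("pics/t4.png")[80:290,180:440],None,fx=2.8,fy=2.8,interpolation=cv2.INTER_CUBIC))
cv2.imwrite("pics/t4sz.png",np.hstack([cv2.resize(cv2.imread("pics/t4s.png")[150:350,150:330],None,fx=2.2,fy=2.2),cv2.resize(cv2.imread("pics/t4c.png")[110:310,250:430],None,fx=2.2,fy=2.2)]))
E
```

```text
11 [ 1.4 -1.2  1.3] [ 0.4  0.1 -1.9] [0.05 0.27 0.01]
5.5 [ 1.2 -1.2  0.6] [ 1.4 -0.7  0.2] [-0.08 -0.19  0.03]
0 [ 1.  -1.   0.1] [ 1.4 -0.2  0.6] [-0.05 -0.26 -0.01]
True [ 0.8 -1.   0.1] [-0.4  0.7  4.2] 30.375
[0.53971927 0.21786022 0.06590822] [ 0.4 -1.3 -0.7]
32.2
```

View pics/t4z.png

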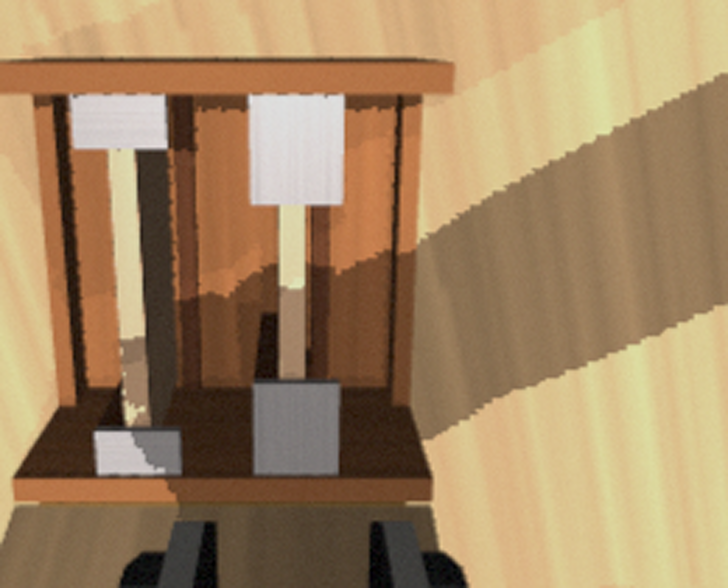

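View pics/t4sz.png

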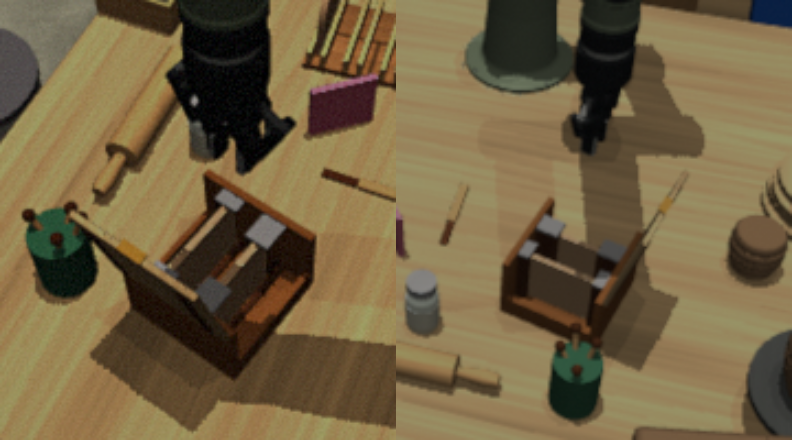

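```bash
cat >> h.py <<'E'
def lid_pt(a,r,x,n):
    """world point on lid: r from hinge, x along case x, n out from the underside"""
    Z=R.from_euler('z',CASE[2]).as_matrix()
    v=np.array([x,.080-r*np.cos(a)+n*np.sin(a),.1125+r*np.sin(a)+n*np.cos(a)])
    return Z@v+[CASE[0],CASE[1],0]
E
python3 - <<'E'
from h import *
for n in('scene','side'):
    K,E=cam(n)
    for a in(1.6,1.65,1.7,1.75,1.8,1.85):
        print(n,a,[proj(K,E,lid_pt(a,.16,x,nn))[0].round(1).tolist() for x in(-.08,.08) for nn in (0,.008)])
cv2.imwrite("pics/lidz.png",np.hstack([cv2.resize(cv2.imread("pics/t4s.png")[230:330,170:270],None,fx=4,fy=4,interpolation=cv2.INTER_CUBIC),cv2.resize(cv2.imread("pics/t4c.png")[170:270,310:410],None,fx=4,fy=4,interpolation=cv2.INTER_CUBIC)]))
E
```

```text
scene 1.6 [[371.1, 181.1], [373.5, 182.0], [350.7, 214.2], [353.3, 215.2]]
scene 1.65 [[373.5, 182.1], [375.9, 183.1], [353.3, 215.3], [355.8, 216.4]]
scene 1.7 [[375.9, 183.1], [378.3, 184.2], [355.8, 216.5], [358.3, 217.7]]
scene 1.75 [[378.3, 184.3], [380.6, 185.5], [358.3, 217.7], [360.7, 219.1]]
scene 1.8 [[380.6, 185.5], [382.9, 186.8], [360.7, 219.1], [363.1, 220.5]]
scene 1.85 [[382.8, 186.9], [385.1, 188.2], [363.1, 220.6], [365.5, 222.0]]
side 1.6 [[250.4, 268.7], [248.0, 271.5], [192.9, 231.0], [190.4, 233.5]]
side 1.65 [[248.0, 271.5], [245.6, 274.5], [190.4, 233.6], [187.9, 236.2]]
side 1.7 [[245.6, 274.5], [243.2, 277.5], [187.9, 236.2], [185.5, 238.9]]
side 1.75 [[243.2, 277.6], [240.8, 280.7], [185.5, 239.0], [183.1, 241.8]]
side 1.8 [[240.8, 280.7], [238.5, 283.9], [183.1, 241.8], [180.7, 244.7]]
side 1.85 [[238.5, 283.9], [236.1, 287.2], [180.7, 244.8], [178.4, 247.7]]
```

View pics/lidz.png

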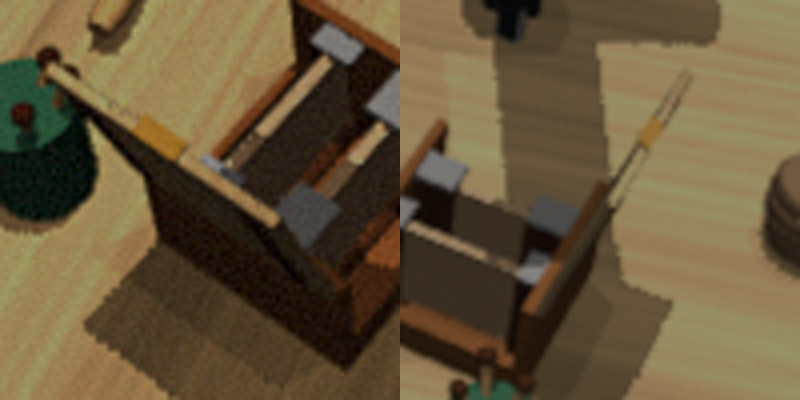

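```bash
python3 - <<'E'
from h import *
q=R2q(Rdown(CASE[2],0,True)); X=0.0; r=.132
tip=lambda a,e=0: lid_pt(a,r,X,.008+.011*np.sin(a)+e)
for a in (1.9,1.6,1.2,.8,.4,0): print(a,tip(a).round(3),bot.solve_ik(tip(a),q) is not None)
p=bot.read_position(); bot.set_gripper(0)
bot.move_linear([p[0],p[1],.34],speed=.15)
s=tip(1.85,.035); 
bot.move_linear([s[0],s[1],.34],speed=.2,rotation=q)
h=bot.move_linear(s,speed=.12,until_force=6); print(h,bot.read_position().round(3),s.round(3),bot.read_clock())
snap('side','l1s');snap('scene','l1c')
cv2.imwrite("pics/l1z.png",np.hstack([cv2.resize(cv2.imread("pics/l1s.png")[150:350,150:330],None,fx=2.2,fy=2.2),cv2.resize(cv2.imread("pics/l1c.png")[110:310,250:430],None,fx=2.2,fy=2.2)]))
E
```

```text
1.9 [0.599 0.349 0.231] True
1.6 [0.59  0.313 0.244] True
1.2 [0.577 0.261 0.242] True
0.8 [0.566 0.212 0.218] True
0.4 [0.557 0.177 0.175] True
0 [0.554 0.162 0.12 ] True
False [0.606 0.376 0.226] [0.605 0.376 0.225] 35.1
```

View pics/l1z.png

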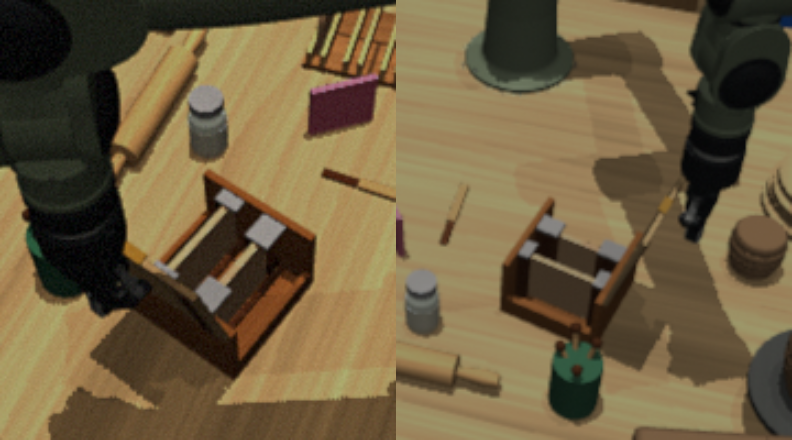

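```bash
python3 - <<'E'
from h import *
X=0.0; r=.132
tip=lambda a,e=0: lid_pt(a,r,X,.008+.011*np.sin(a)+e)
for a in (1.8,1.55,1.3,1.05,.8):
    h=bot.move_linear(tip(a),speed=.07,until_force=20); print(a,h,bot.read_ft_force().round(1),bot.read_clock())
    if h: break
snap('side','l2s');snap('scene','l2c')
cv2.imwrite("pics/l2z.png",np.hstack([cv2.resize(cv2.imread("pics/l2s.png")[150:350,150:330],None,fx=2.2,fy=2.2),cv2.resize(cv2.imread("pics/l2c.png")[110:310,250:430],None,fx=2.2,fy=2.2)]))
E
```

```text
1.8 False [-0.4 -0.3 -0.5] 35.9417
1.55 False [ 0.4  1.2 -0.1] 36.5667
1.3 False [0.8 0.6 0.8] 37.2
1.05 False [ 0.1 -0.5 -0.2] 37.8417
0.8 False [ 0.5  0.7 -0.6] 38.4917
```

View pics/l2z.png

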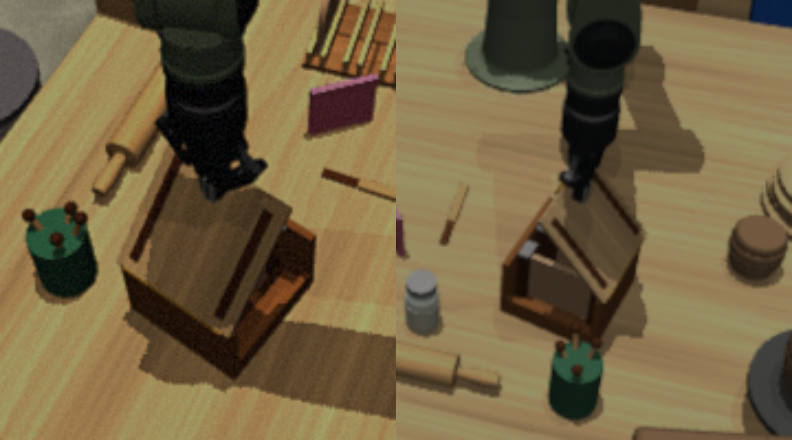

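```bash
python3 - <<'E'
from h import *
X=0.0; r=.132
tip=lambda a,e=0: lid_pt(a,r,X,.008+.011*np.sin(a)+e)
for a,e in ((.55,0),(.3,-.001),(.1,-.001),(0.02,0)):
    h=bot.move_linear(tip(a,e),speed=.06,until_force=20); print(a,h,bot.read_ft_force().round(1),bot.read_position().round(4),bot.read_clock())
h=bot.move_linear(tip(0,-.008),speed=.02,until_force=12); print(h,bot.read_ft_force().round(1),bot.read_position().round(4),bot.read_clock())
snap('side','l3s');snap('scene','l3c')
cv2.imwrite("pics/l3z.png",np.hstack([cv2.resize(cv2.imread("pics/l3s.png")[150:350,150:330],None,fx=2.2,fy=2.2),cv2.resize(cv2.imread("pics/l3c.png")[110:310,250:430],None,fx=2.2,fy=2.2)]))
E
```

```text
0.55 False [-0.7  0.5  0.7] [0.5598 0.1881 0.1932] 39.325
0.3 False [ 0.6 -1.   0.3] [0.5556 0.171  0.1612] 40.0833
0.1 False [-1.   1.3  0.2] [0.5536 0.1638 0.1334] 40.7083
0.02 False [-0.1 -0.7 -0.9] [0.5532 0.1625 0.1228] 41.0333
True [-1.9  0.2  7.1] [0.554  0.1626 0.1205] 41.3667
```

View pics/l3z.png

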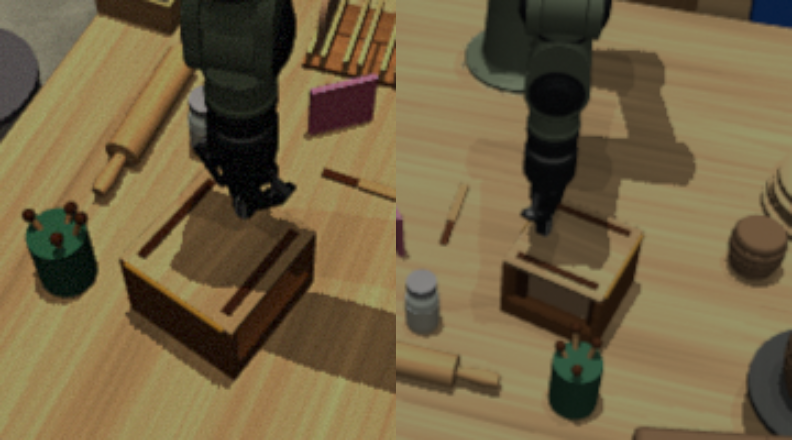

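```bash
python3 - <<'E'
from h import *
p=bot.read_position()
h=bot.move_linear([p[0],p[1],.112],speed=.02,until_force=18); print(h,bot.read_ft_force().round(1),bot.read_position().round(4))
bot.move_linear([p[0],p[1],.33],speed=.2)
q=R2q(Rdown(0,0,True)); bot.move_pose([.45,.02,.35],q); bot.wait(.5)
snap('side','f1s');snap('scene','f1c');snap('wrist','f1'); print(bot.read_clock())
cv2.imwrite("pics/f1z.png",np.hstack([cv2.resize(cv2.imread("pics/f1s.png")[150:350,150:330],None,fx=2.2,fy=2.2),cv2.resize(cv2.imread("pics/f1c.png")[110:310,250:430],None,fx=2.2,fy=2.2)]))
for n in('side','scene'):
    K,E=cam(n); im=cv2.imread(f"pics/f1{n[0] if n=='x' else ('s' if n=='side' else 'c')}.png"); 
    print(n,[[proj(K,E,lid_pt(a,.16,x,.008))[0].round(1).tolist() for x in(-.08,.08)] for a in(0,.03)])
E
```

```text
True [-2.9 -0.2  7.7] [0.554  0.1626 0.1205]
44.2917
side [[[293.3, 253.4], [243.7, 223.1]], [[293.3, 252.5], [243.5, 222.2]]]
scene [[[319.8, 197.0], [298.4, 227.5]], [[320.0, 196.1], [298.6, 226.6]]]
```

View pics/f1z.png

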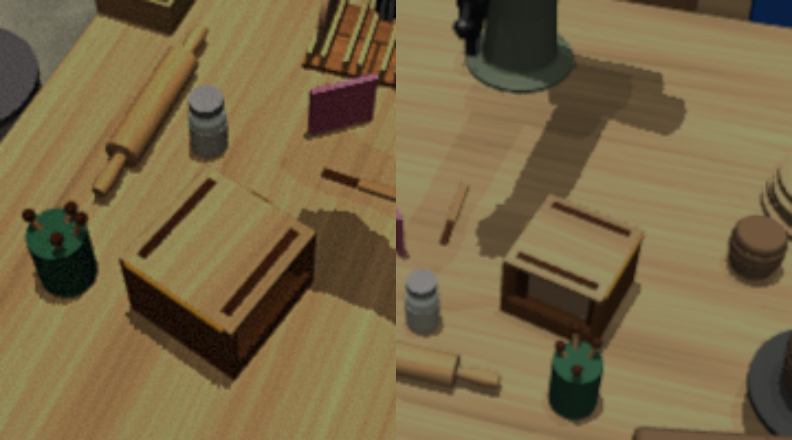

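View pics/f1s.png

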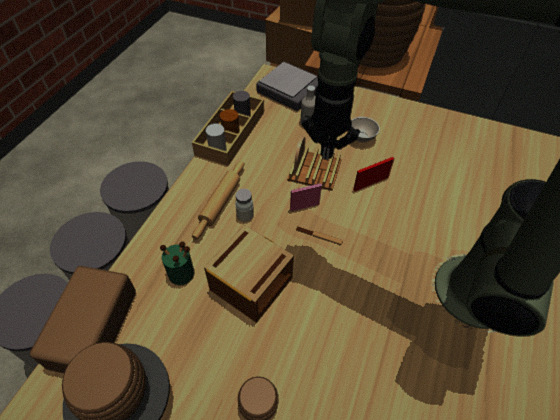

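View pics/f1c.png

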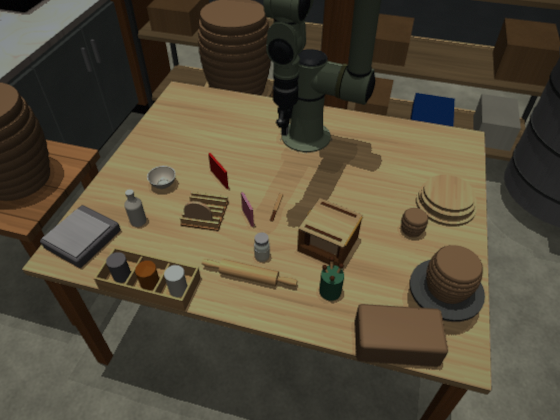

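The lid is flat on the rim, with its edge at the pixels predicted for a shut lid. The arched tile and the bystanders are where they started, and the robot touches nothing, so I'm handing the job in.

```bash
python3 - <<'E'
from cell import bot
print(bot.close_job(),bot.read_clock())
E
```

```text
the job is handed in; nothing more can be done
the job is handed in; nothing more can be done
```

Both rectangular tiles are in their slots, the lid is shut, and I handed the job in at about 44 s.

- **Tiles:** I took the buff long and short tiles from the rack and loaded the long one first. Each went in foot first, leaned 16.5° to the front, and touched the floor at the expected height. I then straightened it under the keepers, set it down again and released it. Pictures taken before I closed the lid show both upright in their slots.
- **Centring:** The long tile measured within about 0.5 mm of centre. For the short tile I relied on where I gripped it (the offset came out about the same as the long one's), because its ends were hidden under the keepers.
- **Lid:** I pushed it over in an arc and pressed it down. The fingertip stopped at 120.5 mm, the height of a shut lid, and a second press gave the same. The last pictures show it flat on the rim.
- **Everything else:** The arched tile is still in the rack. The red and pink look-alikes and the other objects look unmoved in the last pictures.

No check failed or disagreed with another.

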